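Pick up a bread roll with the barbecue tongs

TASK

Push the toggle clamp at the end of the wooden rack back over centre so that it falls open and lets go of the tongs, then grip the tongs by their two rubber pads and lift them off the rack, still open. Close the tongs on the bread roll that sits on the round wooden stand and lift it about 10 cm straight up, without the hand touching the roll and without dropping it, and finish there while still holding it: put nothing down and let nothing go. Leave the clamp open and everything else where it stands.

Things in the scene. Friction and masses are not known exactly. Their poses are not given: they have to be found in the camera images.
- rack: Wooden rack, fixed. Origin on the ledge, midway between its crossbars; +x along the rack towards the tongs' jaws, z up. Board 12 mm thick, x -190..130, y -110..70 mm. Crossbars at x = -70 and +70 mm, 12 mm along x, 120 mm along y, top at z = 40 mm, carry the tongs. Thin steel skewers lie along its -y edge, below z = 30 mm.
- clamp (a joint): Toggle clamp at the rack's rear, an L-shaped lever. 0 = shut: its hold-down bar (60 mm, top at z = 77 mm) points to rack +x over the tongs' rear end, its handle stands up, leaning 0.2 rad to rack +x. Grows as the handle swings to rack -x. Light friction (under 1 N at the knob), no spring; past about 0.5 rad it falls open by its weight to 1.75: handle flat beyond the rear end, bar upright.
- clamp_pivot (a point): Axis of the clamp lever, on the rack at x = -155, y = 0, z = 60 mm; the axis runs along the rack's y.
- clamp_knob (a point): Centre of the black ball, 24 mm across, at the end of the clamp's handle (a round bar 10 mm thick), 82 mm from the pivot; moves with the lever.
- tongs: Steel tongs on their side, 24 mm tall, 120 g, arms opening in the horizontal plane. Origin midway between the grip pads, level with the underside; +x to the jaws, arms at +y and -y. Rubber pads (36 mm along x, z -4..28 mm) at x = 0, 58 mm over their outer faces when open, 34 mm when closed on the roll. Hinge block at x = -100 mm. Jaws: flat upright plates 44 x 24 mm at x = 118 mm, 103 mm apart when open.
- tongs_left (a joint): How far each tong arm is closed, in rad: 0 = sprung open, 0.12 = closed on the roll (jaws parallel; the pads are parallel at 0.06), 0.22 = shut. Both arms move together. The spring pushes each pad out with 7 N at 0, 9 N at 0.12; at 0.03 to 0.05 the tongs can be carried by the pads with the jaws still 80 to 90 mm apart.
- tongs_mouth (a point): Point midway between the two jaw plates, at their half height: 118 mm ahead of the tongs' origin along +x and 12 mm above the underside.
- stand: Round wooden stand, fixed, top 104 mm across and 45 mm above the ledge. Origin at the centre of its underside. The roll sits on it.
- roll: Round bread roll, 50 mm across, 41 mm tall, about 45 g, loose on the stand. Its side is upright between 10 and 25 mm above its underside. Origin at the centre of its underside.
- ramekin: White ceramic ramekin, 84 mm across, 45 mm tall, loose; leave alone. Origin: centre of underside.
- grinder: Stainless pepper grinder, 54 mm across, 158 mm tall, loose; leave alone. Origin: centre of underside.
- timer: Blue plastic push-button timer, 60 x 70 x 25 mm, loose; leave alone. Origin: centre of underside.
- brush: Grey silicone brush, 205 mm long, 20 mm tall, lying, loose; leave alone. Origin at its head, underside; handle to its -x.
- saltjar: Jar, 70 mm across, 90 mm tall, loose; leave alone. Origin: centre of underside.
Mind the look-alikes: they are no part of the job. What is meant by the stand is not red, and is the smaller of those in its own colour. Of the things that look like the roll, the middle-sized one is meant.

How it is judged:
By the outcome, as a careful person would: the job done as asked, in the order asked, and still so for the second after the job is handed in, while the arm keeps its last pose, push and grip.
It also fails if it takes over 58 s, if anything falls off the work surface, if the arm or the gripper's body presses on something with over 40 N, if the wrist force passes 120 N, or if a joint passes its speed limit or range.

ROBOT

A 6-joint arm with a two-finger parallel gripper is mounted at the origin on the work surface. World frame = base frame: x ahead of the robot, y to its left, z up, the work surface at z = 0. Lengths are in m, angles in rad, forces in N, time in s.
With the tool pointing down it reaches from about 0.35 to 0.775 m from the base axis. Payload 5.5 kg.
Tool frame: the origin (TCP) lies midway between the tips of the shut fingers; the grasp point (between the pads) lies 19 mm behind it; z points along the fingers, y is the line along which they close (so a half turn about z gives the same grasp; the last joint's range is limited). The gripper opens to 85 mm and grips with 20 to 120 N. Pads are 22 mm wide; open, the fingers measure 114 mm over their backs; the gripper's body (76 mm by 85 mm) begins 54 mm behind the grasp point. The pads swing forward as they close: fully open they stand 13 mm farther back than shut.
Start: joints at [-1.355, 0.313, 0.046, 1.304, 0, 1.431], TCP at [0.2, -0.539, 0.231] pointing down, gripper open.
Joint ranges: [-2.76, 2.76], [-0.86, 1.69], [-1.03, 1.26], [-2.2, 2.34], [-1.47, 1.5], [-3.14, 3.14]. Speed limits (rad/s): [2.57, 2.57, 3.14, 3.14, 3.14, 3.14].

INTERFACE

Orientations are given as a unit quaternion [w, x, y, z].
In Python, from workcell import env gives the robot as it stands. The module is installed in compiled form; this text tells all that it offers.
- The arm moves only by the tool servo_tool, never from a script. Its argument "increments" is a list of rows, each an object of numbers: "grip": the closure, from 0 (fully open) to 1 (shut); "x", "y", "z": the shift along the tool's x, y, z in mm; "roll": the turn about the tool's z in degrees. In form: [{"grip": .., "x": .., "y": .., "z": .., "roll": ..}, ...]. A call has 1 to 5 rows; each row shifts and turns the commanded pose from where the row before left it, along the tool's axes as they then stand; what a row does not reach is not made up. A row lasts 1/12 s, in which the tool goes at most 41.7 mm and 7.16 degrees, less where a joint would pass 70% of its speed; a pose out of reach is approached as far as the arm can. A call is refused whole if a number of a shift passes 41.7 or a number of a turn 7.16, either way. A call with a gripper value outside its range is refused whole. The fingers move at their own pace and stop on an object; "grip_force" is the grip in N (left out, the last holds). Time passes only in rows, so rows that do not move let the fingers close. It gives the time, the measured TCP pose, the force, the opening and the grip force at its end, in the units of the state.
- env.get_state(): the state, without advancing time (a new reading comes with each control period).
- env.read_camera(name): name is "scene" or "side" or "wrist"; returns the picture (384x512x3 uint8, red, green, blue); there is no depth.
- env.get_calibration(name): a dict with "vertical_fov" (degrees; the focal length in pixels is half the picture's height over the tangent of half this angle, whatever the lens; pixels are square), "cx", "cy" (the principal point, pixels), "rvec" (rotation vector, rad) and "tvec" (3), from world to camera coordinates, as OpenCV has them; the wrist camera has in their place "tool_from_camera" (4x4, takes a point from camera to tool coordinates, whose origin is the TCP and whose axes are the flange's). Camera axes: x right, y down, z forward; pixel columns grow to the right and rows downward; lengths in m; the calibration is good to about 2 mm. A picture is of the moment at which its call begins: read the wrist's pose just before it. get_calibration takes no time and is no camera call.
- env.hand_in(): hands the job in; it is judged then, once.
The state is a dict: "clock": time; "joint_pos": joint angles; "qvel": joint speeds; "tau": joint torques, N m; "tcp_pos": TCP position; "orientation": TCP orientation; "wrist_force": force on the tool from outside, world axes, zero at the start; "ft_torque": the same for the moment, N m; "finger_gap": finger opening in m; "grip_force": force on a finger pad.
Only numpy, scipy, OpenCV 4.12 (cv2) and the standard library are available. Lean on these libraries where they do the work, as an engineer would, in place of code of your own. Each camera call takes 0.05 s, during which the arm holds its last target. There are 200 camera calls.

## Working session

There is one attempt and no reset: what is moved stays moved. The work goes in short steps, Python scripts to look and compute and a tool call to move; the robot and the scene stay as the last step left them, time stands still between calls to the robot, and variables do not carry over. Pictures are saved under pics/ and viewed, at most 10 in all, crops included, and the job is handed in when it is done.

Besides the shell and the picture viewer there is one more tool, called after "Request:" by a JSON object that holds its "op" and its "data". servo_tool: Moves the arm, as the interface text tells. Its arguments: {"type":"object","properties":{"increments":{"type":"array"},"grip_force":{"type":"number"}},"required":["increments"]}

```bash
mkdir -p pics; cat > h.py <<'E'
import numpy as np, cv2
from workcell import env
from scipy.spatial.transform import Rotation as R
def cal(n):
    c=env.get_calibration(n); f=192/np.tan(np.radians(c["vertical_fov"])/2)
    K=np.array([[f,0,c["cx"]],[0,f,c["cy"]],[0,0,1]])
    if n=="wrist":
        s=env.get_state(); q=s["orientation"]
        T=np.eye(4); T[:3,:3]=R.from_quat([q[1],q[2],q[3],q[0]]).as_matrix(); T[:3,3]=s["tcp_pos"]
        M=np.linalg.inv(T@np.array(c["tool_from_camera"]))
        return K,M[:3,:3],M[:3,3],c
    return K,cv2.Rodrigues(np.array(c["rvec"],float))[0],np.array(c["tvec"],float).ravel(),c
def ray(n,uv,z):
    K,Rm,t,_=cal(n); o=-Rm.T@t; out=[]
    for u,v in uv:
        d=Rm.T@np.linalg.inv(K)@[u,v,1]; out.append(o+d*(z-o[2])/d[2])
    return np.array(out)
def proj(n,P):
    K,Rm,t,_=cal(n); p=(np.atleast_2d(P)@Rm.T+t)@K.T; return p[:,:2]/p[:,2:]
def snap(n,name,crop=None,s=1.5):
    im=env.read_camera(n)[:,:,::-1]
    if crop: a,b,c,d=crop; im=im[b:d,a:c]
    im=cv2.resize(im,None,fx=s,fy=s,interpolation=cv2.INTER_CUBIC); cv2.imwrite(f"pics/{name}.png",im)
E
python3 - <<'E'
from h import *
print(env.get_state())
for n in("scene","side","wrist"):
    print(env.get_calibration(n)); snap(n,n+"0")
E
```

```text
{'clock': 0.0, 'joint_pos': array([-1.35459389e+00,  3.14001676e-01,  4.49718504e-02,  1.30358640e+00,
        1.30347987e-05,  1.43121115e+00]), 'qvel': array([-0.00020066, -0.0001786 ,  0.00097512, -0.00081067,  0.00152327,
        0.00076473]), 'tau': array([ 4.32401539e-04, -4.80624533e+01,  2.98533279e+01,  1.92761229e-02,
       -1.54839768e-04, -5.78972475e-06]), 'tcp_pos': array([ 0.20018164, -0.53848705,  0.23040522]), 'orientation': array([-9.09530254e-04,  9.84218175e-01,  1.76956934e-01, -2.83377298e-05]), 'wrist_force': array([0.02656318, 1.41130443, 0.38744808]), 'ft_torque': array([ 0.04519539,  0.01206464, -0.02018829]), 'grip_force': 0.0, 'finger_gap': 0.08544594771634906}
{'vertical_fov': 55.59990773219873, 'cx': 253.78493473516124, 'cy': 191.6669623883228, 'rvec': array([ 1.58684046,  1.6726802 , -0.89849908]), 'tvec': array([-0.05385703, -0.18426875,  1.49172597])}
{'vertical_fov': 47.53903468497149, 'cx': 255.06673910979015, 'cy': 189.94895371706545, 'rvec': array([ 2.1973731 ,  0.33500116, -0.15296438]), 'tvec': array([-0.54726825,  0.02079698,  1.36414542])}
{'vertical_fov': 65.72252353772596, 'cx': 256.06648258003804, 'cy': 190.92049571737695, 'tool_from_camera': array([[-9.86695158e-04, -9.49587944e-01, -3.13499225e-01,
         8.10462448e-02],
       [ 9.99999308e-01, -7.36196847e-04, -9.17421171e-04,
         3.60532627e-04],
       [ 6.40374942e-04, -3.13499913e-01,  9.49588013e-01,
        -1.42052892e-01],
       [ 0.00000000e+00,  0.00000000e+00,  0.00000000e+00,
         1.00000000e+00]])}
```

View pics/scene0.png

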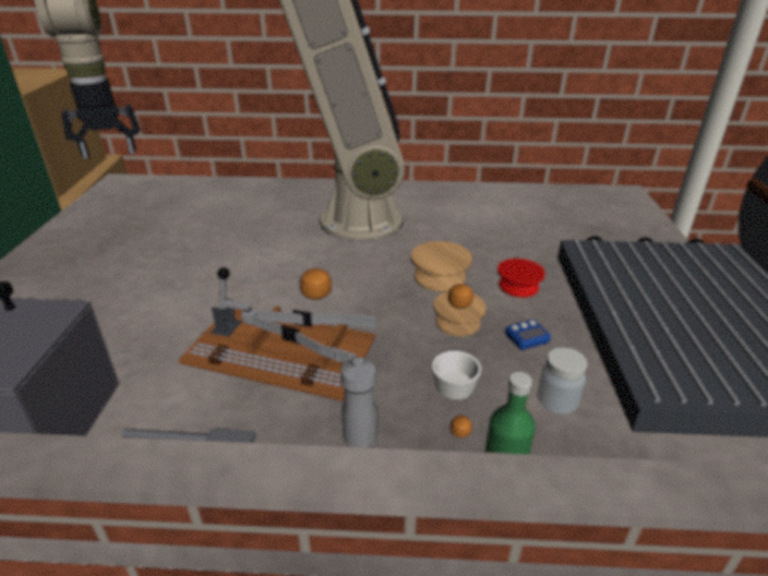

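View pics/side0.png

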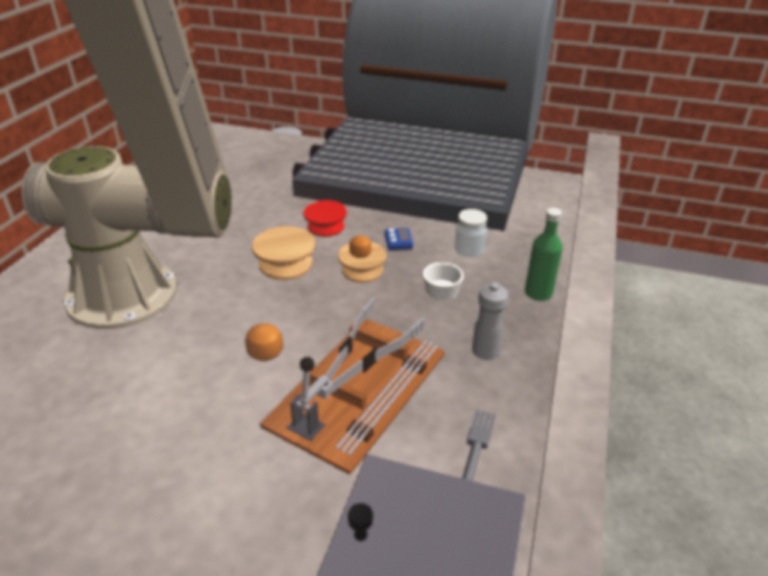

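Scene view, in viewed pixels: the roll-like things are a big one at (317,283), a middle one on a small stand at (460,295) and a small one at (461,426). The stands are a large wooden one at (441,265), a smaller wooden one at (459,312) and a red one at (521,278). The middle roll on the smaller wooden stand fits the description. I'll confirm it and measure in enlarged crops.

```bash
python3 - <<'E'
from h import *
snap("scene","sc1",(110,150,370,290),3.0)
snap("side","si1",(160,140,330,320),3.3)
E
```

```text
(no output)
```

View pics/sc1.png

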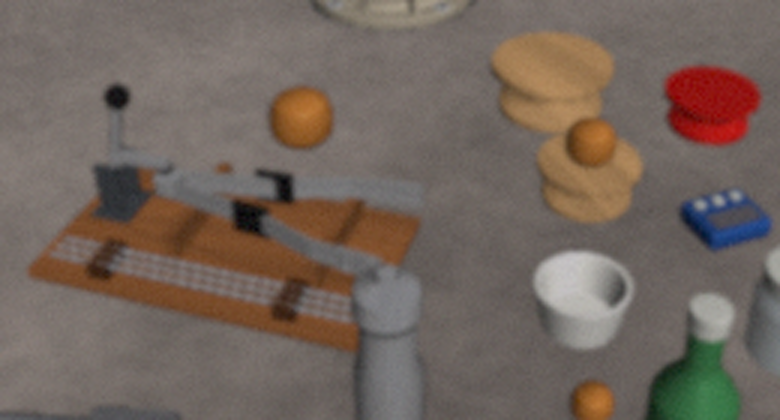

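View pics/si1.png

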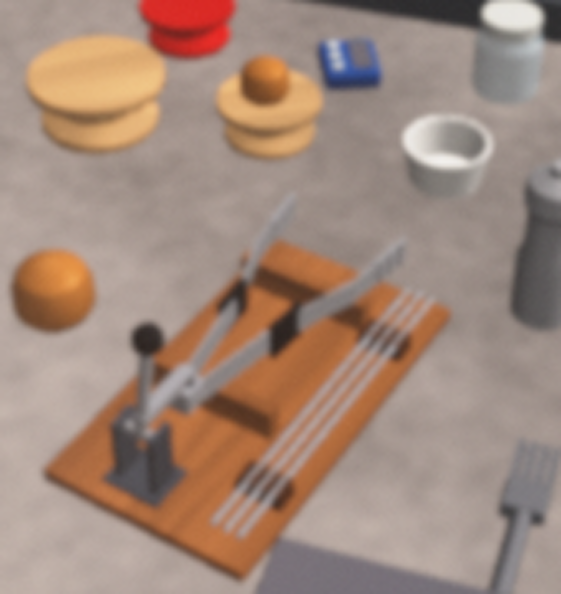

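```bash
cat > fit.py <<'E'
from h import *
from scipy.optimize import least_squares
S=lambda u,v:(110+u/3,150+v/3); D=lambda u,v:(160+u/3.3,140+v/3.3)
def tri(a,b):
    P=[]
    for n in("scene","side"):
        K,Rm,t,_=cal(n); P.append(K@np.c_[Rm,t])
    x=cv2.triangulatePoints(P[0],P[1],np.array(a,float),np.array(b,float)).ravel(); return x[:3]/x[3]
for nm,a,b in [("knob",(117,97),(148,339)),("pad+y",(275,186),(235,298)),("pad-y",(250,217),(286,332)),("roll",(592,142),(265,79)),("jaw-y",(366,265),(395,255)),("jaw+y",(413,195),(289,205)),("hinge",(165,180),(190,385)),("bigroll",(302,118),(53,290))]:
    x=tri(S(*a),D(*b)); print(nm,x.round(4),(proj("scene",x)-S(*a)).round(1),(proj("side",x)-D(*b)).round(1))
for nm,a,b,z in [("rear-y",(30,270),(243,575),.006),("rear+y",None,(45,472),.006),("front+y",(422,218),None,.006),("front-y",None,(450,313),.008),("stand top",(590,160),(270,97),.045),("grindtop",(387,285),None,.15),("ramekin",(582,275),(447,140),.045)]:
    if a: print(nm,"scene",ray("scene",[S(*a)],z)[0].round(4))
    if b: print(nm,"side",ray("side",[D(*b)],z)[0].round(4))
E
python3 fit.py
```

```text
knob [ 0.5134 -0.2064  0.1407] [[ 0.1 -0.2]] [[0.1 0.1]]
pad+y [ 0.5262 -0.0646  0.0576] [[ 0.4 -0.9]] [[0.3 0.6]]
pad-y [ 0.5735 -0.0816  0.0526] [[-0.2  0.4]] [[-0.2 -0.3]]
roll [0.4503 0.2349 0.0651] [[ 0.1 -0.3]] [[0.1 0.2]]
jaw-y [0.6341 0.0308 0.0552] [[ 0.1 -0.2]] [[0.1 0.1]]
jaw+y [0.5301 0.0652 0.0555] [[ 0.4 -0.9]] [[0.3 0.6]]
hinge [ 0.5273 -0.1684  0.0607] [[ 0.4 -0.7]] [[0.3 0.6]]
bigroll [ 0.3626 -0.0669  0.0251] [[ 0.1 -0.2]] [[0.1 0.1]]
rear-y scene [ 0.6014 -0.2825  0.006 ]
rear-y side [ 0.6059 -0.2785  0.006 ]
rear+y side [ 0.4331 -0.2351  0.006 ]
front+y scene [0.5055 0.0708 0.006 ]
front-y side [0.6856 0.0261 0.008 ]
stand top scene [0.4538 0.234  0.045 ]
stand top side [0.4547 0.2358 0.045 ]
grindtop scene [0.7649 0.0616 0.15  ]
ramekin scene [0.6259 0.2152 0.045 ]
ramekin side [0.6365 0.219  0.045 ]
```

Confirmed: the roll is at (0.450,0.235) on the smaller wooden stand. The rack's origin is about (0.549,-0.072) with yaw about 75°, and the knob triangulates to z = 0.141, so the clamp is shut. I'll shut the fingers and turn the tool's x onto the rack's +x.

Request:
{"op": "servo_tool", "data": {"increments": [{"grip": 1,"roll": -6.82,"x": 0,"y": 0,"z": 0},{"grip": 1,"roll": -6.82},{"grip": 1,"roll": -6.82},{"grip": 1,"roll": -6.82},{"grip": 1,"roll": -6.82}], "grip_force": 30}}

```text
invalid input at $.increments[1]: expected keys grip, x, y, z, roll
```

Request:
{"op": "servo_tool", "data": {"increments": [{"grip": 1,"roll": -6.82},{"grip": 1,"roll": -6.82},{"grip": 1,"roll": -6.82},{"grip": 1},{"grip": 1}]}}

```text
invalid input at $.increments[0]: expected keys grip, x, y, z, roll
```

```bash
cat >> h.py <<'E'
def to(P,yaw=None):
    "remaining shift in tool axes (mm) to world P"
    s=env.get_state(); q=s["orientation"]; r=R.from_quat([q[1],q[2],q[3],q[0]])
    m=r.as_matrix(); print("tcp",s["tcp_pos"].round(4),"yaw",np.degrees(np.arctan2(m[1,0],m[0,0])).round(2),"d",(m.T@(np.array(P)-s["tcp_pos"])*1e3).round(1),"gap",s["finger_gap"],"t",s["clock"], "f",s["wrist_force"].round(1),"j",s["joint_pos"].round(2))
O=np.array([.549,-.072,0]); a=np.radians(75); ex=np.array([np.cos(a),np.sin(a),0]); ey=np.array([-np.sin(a),np.cos(a),0])
def rack(x,y,z): return O+ex*x/1e3+ey*y/1e3+[0,0,z/1e3]
E
python3 - <<'E'
from h import *
to(rack(-85,0,230))
S=lambda u,v:(110+u/3,150+v/3); D=lambda u,v:(160+u/3.3,140+v/3.3)
for z in (.045,.06,.07):print(z,ray("scene",[S(552,62),S(492,68),S(614,70)],z).round(3).tolist(),ray("side",[D(96,72),D(27,80),D(166,75)],z).round(3).tolist())
E
```

```text
tcp [ 0.2002 -0.5388  0.2308] yaw 20.38 d [ 440.3 -246.8    1.1] gap 0.08559941079118107 t 0.25 f [0.  0.2 0.2] j [-1.35  0.31  0.05  1.3   0.    1.43]
0.045 [[0.262, 0.204, 0.045], [0.28, 0.136, 0.045], [0.276, 0.273, 0.045]] [[0.274, 0.224, 0.045], [0.215, 0.19, 0.045], [0.343, 0.241, 0.045]]
0.06 [[0.288, 0.202, 0.06], [0.305, 0.136, 0.06], [0.302, 0.269, 0.06]] [[0.285, 0.204, 0.06], [0.227, 0.17, 0.06], [0.352, 0.22, 0.06]]
0.07 [[0.306, 0.201, 0.07], [0.322, 0.136, 0.07], [0.319, 0.267, 0.07]] [[0.292, 0.19, 0.07], [0.234, 0.157, 0.07], [0.358, 0.206, 0.07]]
```

Request:
{"op": "servo_tool", "data": {"increments": [{"grip": 1,"x": 0,"y": 0,"z": 0,"roll": -6.82},{"grip": 1,"x": 0,"y": 0,"z": 0,"roll": -6.82},{"grip": 1,"x": 0,"y": 0,"z": 0,"roll": -6.82},{"grip": 1,"x": 0,"y": 0,"z": 0,"roll": -6.82},{"grip": 1,"x": 0,"y": 0,"z": 0,"roll": -6.82}], "grip_force": 30}}

```text
clock: 0.67
tcp_pos: [0.2003, -0.5389, 0.2311]
orientation: [-0.0, 0.888, 0.46, 0.0]
wrist_force: [-0.4, 0.1, -0.5]
finger_gap: 0.0257
grip_force: 0.0
```

Request:
{"op": "servo_tool", "data": {"increments": [{"grip": 1,"x": 0,"y": 0,"z": 0,"roll": -6.82},{"grip": 1,"x": 0,"y": 0,"z": 0,"roll": -6.82},{"grip": 1,"x": 0,"y": 0,"z": 0,"roll": -6.82},{"grip": 1,"x": 0,"y": 0,"z": 0,"roll": 0},{"grip": 1,"x": 0,"y": 0,"z": 0,"roll": 0}]}}

```text
clock: 1.08
tcp_pos: [0.2003, -0.5389, 0.2312]
orientation: [-0.0, 0.795, 0.607, 0.0]
wrist_force: [0.4, -0.7, -0.5]
finger_gap: -0.0002
grip_force: 0.0
```

```bash
python3 - <<'E'
from h import *
to(rack(-85,0,230))
E
```

```text
tcp [ 0.2003 -0.5389  0.2312] yaw 74.76 d [457.2 214.    1.3] gap -0.0001680111381214249 t 1.0833 f [ 0.4 -0.7 -0.5] j [-1.35  0.31  0.05  1.3  -0.    0.48]
```

Request:
{"op": "servo_tool", "data": {"increments": [{"grip": 1,"x": 35,"y": 16.5,"z": 0,"roll": 0},{"grip": 1,"x": 35,"y": 16.5,"z": 0,"roll": 0},{"grip": 1,"x": 35,"y": 16.5,"z": 0,"roll": 0},{"grip": 1,"x": 35,"y": 16.5,"z": 0,"roll": 0},{"grip": 1,"x": 35,"y": 16.5,"z": 0,"roll": 0}]}}

```text
clock: 1.5
tcp_pos: [0.3261, -0.3901, 0.2313]
orientation: [0.0, 0.795, 0.607, 0.0]
wrist_force: [0.8, -0.5, 0.5]
finger_gap: 0.0001
grip_force: 0.0
```

Request:
{"op": "servo_tool", "data": {"increments": [{"grip": 1,"x": 35,"y": 16.5,"z": 0,"roll": 0},{"grip": 1,"x": 35,"y": 16.5,"z": 0,"roll": 0},{"grip": 1,"x": 35,"y": 16.5,"z": 0,"roll": 0},{"grip": 1,"x": 35,"y": 16.5,"z": 0,"roll": 0},{"grip": 1,"x": 35,"y": 16.5,"z": 0,"roll": 0}]}}

```text
clock: 1.92
tcp_pos: [0.4515, -0.2423, 0.2315]
orientation: [0.0, 0.795, 0.607, 0.0]
wrist_force: [0.4, 0.1, 0.8]
finger_gap: -0.0002
grip_force: 0.0
```

Request:
{"op": "servo_tool", "data": {"increments": [{"grip": 1,"x": 35,"y": 16.5,"z": 0,"roll": 0},{"grip": 1,"x": 35,"y": 16.5,"z": 0,"roll": 0},{"grip": 1,"x": 35,"y": 16.5,"z": 0,"roll": 0},{"grip": 1,"x": 0,"y": 0,"z": 0,"roll": 0},{"grip": 1,"x": 0,"y": 0,"z": 0,"roll": 0}]}}

```text
clock: 2.33
tcp_pos: [0.5265, -0.1535, 0.231]
orientation: [-0.0, 0.793, 0.609, -0.0]
wrist_force: [-0.9, 0.3, 0.4]
finger_gap: -0.0002
grip_force: 0.0
```

```bash
python3 - <<'E'
from h import *
to(rack(-85,0,123))
snap("wrist","w1"); 
for p in (rack(-139,0,140),rack(0,29,68),rack(0,-29,68),rack(118,51,64),rack(118,-51,64)): print((proj("wrist",p)*1.5).round())
E
```

```text
tcp [ 0.5265 -0.1535  0.231 ] yaw 75.04 d [ -0.4   0.7 108. ] gap -0.00018704407676227615 t 2.3333 f [-0.9  0.3  0.4] j [-0.43  0.26 -0.02  1.28 -0.    1.4 ]
[[386. 378.]]
[[340. 131.]]
[[430. 130.]]
[[296. -88.]]
[[474. -88.]]
```

View pics/w1.png

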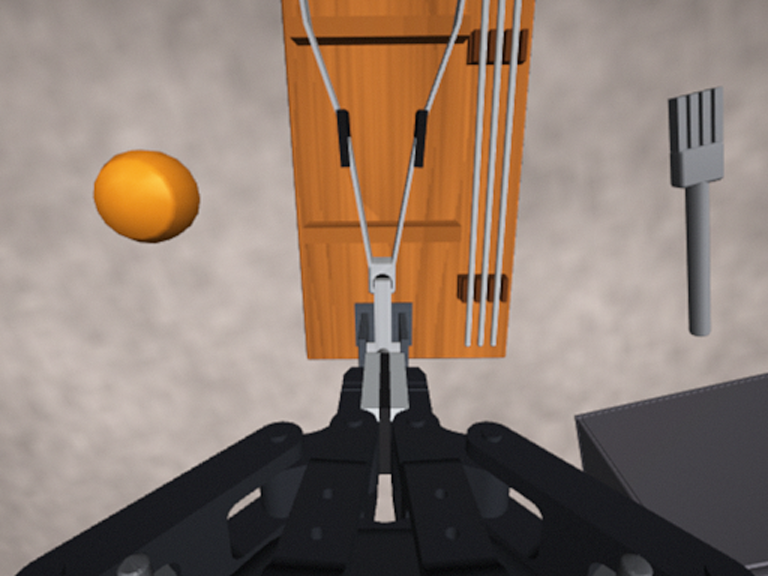

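Wrist view: pads at (344,139) and (420,139), hinge at (382,275), all within about 5 mm of prediction. I'll lower the shut fingers ahead of the knob.

Request:
{"op": "servo_tool", "data": {"increments": [{"grip": 1,"x": 0,"y": -1,"z": 36,"roll": 0},{"grip": 1,"x": 0,"y": -1,"z": 36,"roll": 0},{"grip": 1,"x": 0,"y": 0,"z": 36,"roll": 0},{"grip": 1,"x": -10,"y": 0,"z": 0,"roll": 0},{"grip": 1,"x": -12,"y": 0,"z": 0,"roll": 0}]}}

```text
clock: 2.8
tcp_pos: [0.5154, -0.1767, 0.1221]
orientation: [-0.002, 0.794, 0.608, -0.001]
wrist_force: [0.9, -0.6, 0.9]
finger_gap: 0.0
grip_force: 0.0
```

Request:
{"op": "servo_tool", "data": {"increments": [{"grip": 1,"x": -10,"y": 0,"z": 0,"roll": 0},{"grip": 1,"x": -10,"y": 0,"z": 0,"roll": 0},{"grip": 1,"x": -10,"y": 0,"z": 0,"roll": 0},{"grip": 1,"x": -10,"y": 0,"z": 0,"roll": 0},{"grip": 1,"x": -10,"y": 0,"z": 0,"roll": 0}]}}

```text
clock: 3.22
tcp_pos: [0.5054, -0.2262, 0.1247]
orientation: [0.001, 0.794, 0.608, 0.0]
wrist_force: [0.2, -0.7, -0.8]
finger_gap: 0.0001
grip_force: 0.1
```

Request:
{"op": "servo_tool", "data": {"increments": [{"grip": 1,"x": -10,"y": 0,"z": 0,"roll": 0},{"grip": 1,"x": -3,"y": 0,"z": 0,"roll": 0},{"grip": 1,"x": 0,"y": 0,"z": -30,"roll": 0},{"grip": 1,"x": 0,"y": 0,"z": -40,"roll": 0},{"grip": 1,"x": 0,"y": 0,"z": -30,"roll": 0}]}}

```text
clock: 3.63
tcp_pos: [0.5013, -0.237, 0.225]
orientation: [-0.0, 0.794, 0.608, -0.0]
wrist_force: [1.4, -1.4, 1.1]
finger_gap: 0.0002
grip_force: 0.0
```

```bash
python3 - <<'E'
from h import *
to(rack(0,0,230))
snap("side","si2",(160,140,330,320),3.3)
E
```

```text
tcp [ 0.5013 -0.237   0.225 ] yaw 74.94 d [171.7   3.2  -4.9] gap 0.00017412945454897422 t 3.6333 f [ 1.4 -1.4  1.1] j [-0.59  0.28 -0.02  1.27 -0.    1.25]
```

View pics/si2.png

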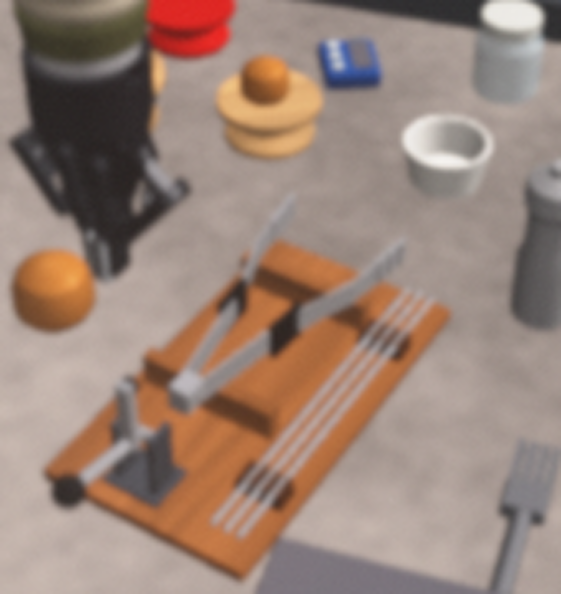

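The clamp is open: knob down at (68,490), bar upright. Tongs are unmoved. Working out the pads from the earlier wrist picture:

```bash
python3 - <<'E'
import h
from h import *
c=env.get_calibration("wrist"); f=192/np.tan(np.radians(c["vertical_fov"])/2)
K=np.array([[f,0,c["cx"]],[0,f,c["cy"]],[0,0,1]])
T=np.eye(4); T[:3,:3]=R.from_quat([.793,.609,0,0]).as_matrix(); T[:3,3]=[.5265,-.1535,.231]
M=T@np.array(c["tool_from_camera"])
for u,v,z in [(343,110,.068),(421,110,.068),(345,167,.068),(419,167,.068),(382,265,.064),(309,20,.064),(452,20,.064)]:
    d=M[:3,:3]@np.linalg.inv(K)@[u/1.5,v/1.5,1]; p=M[:3,3]+d*(z-M[2,3])/d[2]-O
    print(u,v,(p@ex*1e3).round(1),(p@ey*1e3).round(1))
to(rack(-60,2,120))
E
```

```text
343 110 13.8 26.4
421 110 13.8 -23.4
345 167 -21.3 26.0
419 167 -21.4 -22.9
382 265 -89.7 1.7
309 20 65.1 45.9
452 20 65.1 -41.3
tcp [ 0.5039 -0.2385  0.2316] yaw 74.95 d [112.9  -2.6 111.2] gap -0.00019476605322784368 t 3.6833 f [ 2.7 -1.   3.9] j [-0.59  0.27 -0.01  1.28 -0.    1.25]
```

Request:
{"op": "servo_tool", "data": {"increments": [{"grip": 0,"x": 35,"y": 0,"z": 0,"roll": 0},{"grip": 0,"x": 35,"y": 0,"z": 0,"roll": 0},{"grip": 0,"x": 35,"y": 0,"z": 0,"roll": 0},{"grip": 0,"x": 30,"y": 0,"z": 0,"roll": 0},{"grip": 0,"x": 0,"y": 0,"z": 0,"roll": 0}]}}

```text
clock: 4.1
tcp_pos: [0.5372, -0.1019, 0.2232]
orientation: [-0.001, 0.792, 0.611, 0.001]
wrist_force: [-0.3, -0.7, -0.8]
finger_gap: 0.0606
grip_force: 0.0
```

Request:
{"op": "servo_tool", "data": {"increments": [{"grip": 0,"x": 0,"y": 0,"z": 0,"roll": 0},{"grip": 0,"x": 0,"y": 0,"z": 0,"roll": 0},{"grip": 0,"x": 0,"y": 0,"z": 0,"roll": 0}]}}

```text
clock: 4.35
tcp_pos: [0.5365, -0.1074, 0.2231]
orientation: [0.0, 0.794, 0.608, -0.0]
wrist_force: [-0.3, 0.0, 0.5]
finger_gap: 0.0855
grip_force: 0.0
```

```bash
python3 - <<'E'
from h import *
to(rack(-4,1.7,29))
E
```

```text
tcp [ 0.5365 -0.1074  0.2231] yaw 74.89 d [ 33.5   1.2 194.1] gap 0.08549132441662133 t 4.35 f [-0.3  0.   0.5] j [-0.34  0.26 -0.04  1.27 -0.    1.49]
```

Request:
{"op": "servo_tool", "data": {"increments": [{"grip": 0,"x": 17,"y": 0.6,"z": 20,"roll": 0},{"grip": 0,"x": 16.5,"y": 0.6,"z": 35,"roll": 0},{"grip": 0,"x": 0,"y": 0,"z": 35,"roll": 0},{"grip": 0,"x": 0,"y": 0,"z": 30,"roll": 0},{"grip": 0,"x": 0,"y": 0,"z": 0,"roll": 0}]}}

```text
clock: 4.77
tcp_pos: [0.5419, -0.0744, 0.0972]
orientation: [-0.004, 0.794, 0.608, -0.003]
wrist_force: [-1.6, 0.1, 0.3]
finger_gap: 0.0854
grip_force: 0.0
```

```bash
python3 - <<'E'
from h import *
to(rack(-4,1.7,29))
snap("wrist","w2")
E
```

```text
tcp [ 0.5419 -0.0744  0.0972] yaw 74.85 d [ 0.1  5.2 68.2] gap 0.08543021436906169 t 4.7667 f [-1.6  0.1  0.3] j [-0.28  0.35 -0.25  0.99 -0.    1.55]
```

View pics/w2.png

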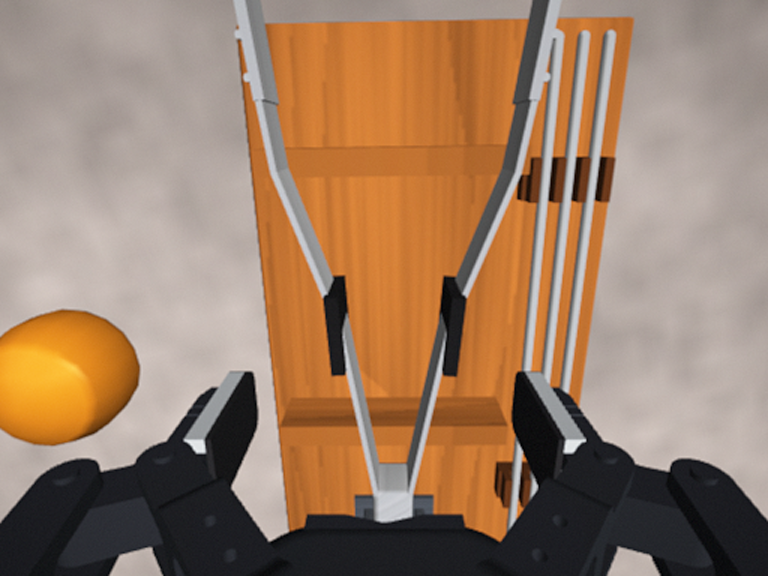

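Request:
{"op": "servo_tool", "data": {"increments": [{"grip": 0,"x": 0,"y": 0,"z": 0,"roll": 0},{"grip": 0,"x": 0,"y": 0,"z": 0,"roll": 0},{"grip": 0,"x": 0,"y": 0,"z": 0,"roll": 0}]}}

```text
clock: 5.07
tcp_pos: [0.5483, -0.0756, 0.1058]
orientation: [0.002, 0.794, 0.608, 0.001]
wrist_force: [-0.4, -0.0, 0.4]
finger_gap: 0.0855
grip_force: 0.0
```

```bash
python3 - <<'E'
from h import *
to(rack(-4,1.7,29))
snap("wrist","w3")
im=cv2.imread("pics/w3.png"); g=im.max(axis=2)
for v in (300,340): print(v,[ (i) for i in range(290,500) if g[v,i]<60])
for u in (334,456): print(u,[ (i) for i in range(250,400) if g[i,u]<60][::8])
E
```

```text
tcp [ 0.5483 -0.0756  0.1058] yaw 74.9 d [-0.4 -2.3 76.8] gap 0.0854768302669928 t 5.0667 f [-0.4 -0.   0.4] j [-0.28  0.34 -0.24  0.99 -0.    1.55]
300 [311, 312, 313, 314, 315, 316, 317, 318, 319, 320, 321, 322, 323, 324, 325, 326, 327, 328, 329, 330, 331, 332, 424, 425, 426, 427, 428, 429, 430, 431, 432, 433, 434, 435, 436, 437, 438, 439, 440, 441, 442, 443, 444]
340 [316, 317, 318, 319, 320, 321, 322, 323, 324, 325, 326, 327, 328, 428, 429, 430, 431, 432, 433, 434, 435, 436, 437, 438, 439, 440]
334 []
456 []
```

Request:
{"op": "servo_tool", "data": {"increments": [{"grip": 0,"x": 0,"y": 0,"z": 0,"roll": 0},{"grip": 0,"x": 0,"y": 0,"z": 0,"roll": 0},{"grip": 0,"x": 0,"y": 0,"z": 0,"roll": 0},{"grip": 0,"x": 0,"y": 0,"z": 0,"roll": 0}]}}

```text
clock: 5.45
tcp_pos: [0.5466, -0.0745, 0.1036]
orientation: [0.0, 0.794, 0.608, 0.0]
wrist_force: [-0.6, 0.4, -0.0]
finger_gap: 0.0856
grip_force: 0.0
```

```bash
python3 - <<'E'
from h import *
to(rack(-4,1.7,29))
snap("wrist","w4")
im=cv2.imread("pics/w4.png"); g=im.max(axis=2)
for v in (300,340):
    i=[i for i in range(290,500) if g[v,i]<60]; l=[k for k in i if k<390]; r=[k for k in i if k>390]
    print(v,l[0],l[-1],r[0],r[-1],[((p-O)@ey*1e3).round(1) for p in ray("wrist",[(k/1.5,v/1.5) for k in(l[0],l[-1],r[0],r[-1])],.068)])
    if v==300: U=[int(np.mean(l)),int(np.mean(r))]
for u in U:
    w=[i for i in range(240,400) if g[i,u]<60]; print(u,w[0],w[-1],[((p-O)@ex*1e3).round(1) for p in ray("wrist",[(u/1.5,k/1.5) for k in(w[0],w[-1])],.068)])
E
```

```text
tcp [ 0.5466 -0.0745  0.1036] yaw 74.95 d [-1.  -0.1 74.6] gap 0.08557877555107099 t 5.45 f [-0.6  0.4 -0. ] j [-0.28  0.34 -0.24  0.99 -0.    1.55]
300 315 336 429 450 [np.float64(30.5), np.float64(21.6), np.float64(-17.8), np.float64(-26.7)]
340 320 332 432 445 [np.float64(29.3), np.float64(24.0), np.float64(-19.6), np.float64(-25.3)]
325 275 369 [np.float64(24.1), np.float64(-19.7)]
439 275 369 [np.float64(24.0), np.float64(-19.9)]
```

Request:
{"op": "servo_tool", "data": {"increments": [{"grip": 0,"x": 0.5,"y": 0,"z": 15,"roll": 0},{"grip": 0,"x": 0,"y": 0,"z": 20,"roll": 0},{"grip": 0,"x": 0,"y": 0,"z": 20,"roll": 0},{"grip": 0,"x": 0,"y": 0,"z": 13,"roll": 0},{"grip": 0,"x": 0,"y": 0,"z": 6.5,"roll": 0}]}}

```text
clock: 5.92
tcp_pos: [0.5452, -0.0736, 0.0268]
orientation: [-0.001, 0.794, 0.608, -0.001]
wrist_force: [-0.8, 0.3, 0.4]
finger_gap: 0.0857
grip_force: 0.0
```

Request:
{"op": "servo_tool", "data": {"increments": [{"grip": 0.2,"x": 0,"y": 0,"z": 0,"roll": 0},{"grip": 0.3,"x": 0,"y": 0,"z": 0,"roll": 0},{"grip": 0.36,"x": 0,"y": 0,"z": 0,"roll": 0},{"grip": 0.36,"x": 0,"y": 0,"z": 0,"roll": 0},{"grip": 0.36,"x": 0,"y": 0,"z": 0,"roll": 0}]}}

```text
clock: 6.33
tcp_pos: [0.5478, -0.0743, 0.0301]
orientation: [0.001, 0.794, 0.608, 0.001]
wrist_force: [-0.6, 0.5, 3.4]
finger_gap: 0.0551
grip_force: 6.6
```

```bash
python3 - <<'E'
from h import *
to(rack(-2.5,1.9,29)); print(env.get_state()["grip_force"])
E
```

```text
tcp [ 0.5478 -0.0743  0.0301] yaw 74.95 d [ 0.  -1.3  1.1] gap 0.055067217970689634 t 6.3333 f [-0.6  0.5  3.4] j [-0.28  0.41 -0.34  0.82  0.    1.55]
6.649870126439055
```

Request:
{"op": "servo_tool", "data": {"increments": [{"grip": 0.4,"x": 0,"y": 0,"z": 0,"roll": 0},{"grip": 0.42,"x": 0,"y": 0,"z": 0,"roll": 0},{"grip": 0.43,"x": 0,"y": 0,"z": 0,"roll": 0},{"grip": 0.43,"x": 0,"y": 0,"z": 0,"roll": 0},{"grip": 0.43,"x": 0,"y": 0,"z": 0,"roll": 0}]}}

```text
clock: 6.75
tcp_pos: [0.5482, -0.0743, 0.0311]
orientation: [0.001, 0.794, 0.608, 0.001]
wrist_force: [-1.1, 0.6, 10.6]
finger_gap: 0.0489
grip_force: 10.8
```

Request:
{"op": "servo_tool", "data": {"increments": [{"grip": 0.43,"x": 0,"y": 0,"z": -4,"roll": 0},{"grip": 0.43,"x": 0,"y": 0,"z": -7,"roll": 0},{"grip": 0.43,"x": 0,"y": 0,"z": -10,"roll": 0},{"grip": 0.43,"x": 0,"y": 0,"z": -10,"roll": 0},{"grip": 0.43,"x": 0,"y": 0,"z": -4,"roll": 0}]}}

```text
clock: 7.17
tcp_pos: [0.5476, -0.0743, 0.0658]
orientation: [0.001, 0.794, 0.608, 0.001]
wrist_force: [0.4, -0.4, -1.3]
finger_gap: 0.049
grip_force: 7.0
```

```bash
python3 - <<'E'
from h import *
to(rack(-2.5,1.9,29)); print(env.get_state()["grip_force"])
a=cv2.resize(env.read_camera("wrist")[:,:,::-1],None,fx=.95,fy=.95); b=env.read_camera("side")[140:320,160:330,::-1]
b=cv2.resize(b,(300,365)); cv2.imwrite("pics/c5.png",np.hstack([a[:364],b[:364]]))
E
```

```text
tcp [ 0.5476 -0.0743  0.0658] yaw 74.95 d [ 0.1 -1.2 36.8] gap 0.04897766436160063 t 7.1667 f [ 0.4 -0.4 -1.3] j [-0.28  0.37 -0.29  0.9  -0.    1.55]
7.028400152921677
```

View pics/c5.png

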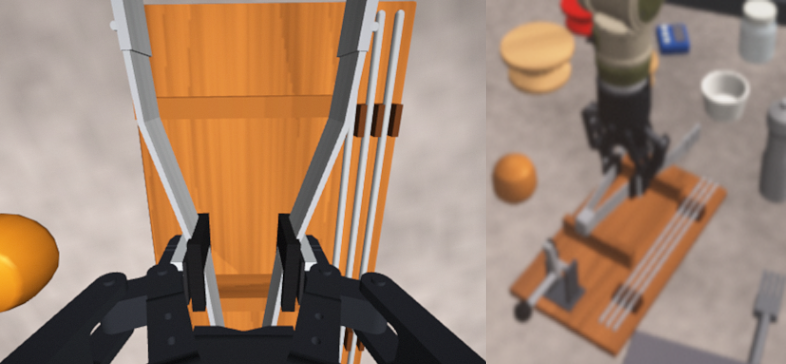

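Tongs are free, carried by the pads and still open. Raise them, then carry.

Request:
{"op": "servo_tool", "data": {"increments": [{"grip": 0.43,"x": 0,"y": 0,"z": -8,"roll": 0},{"grip": 0.43,"x": 0,"y": 0,"z": -16,"roll": 0},{"grip": 0.43,"x": 0,"y": 0,"z": -22,"roll": 0},{"grip": 0.43,"x": 5,"y": -5,"z": -22,"roll": -1},{"grip": 0.43,"x": 12,"y": -12,"z": -12,"roll": -2}]}}

```text
clock: 7.68
tcp_pos: [0.5362, -0.0547, 0.1462]
orientation: [0.002, 0.778, 0.629, 0.001]
wrist_force: [0.5, 0.2, -0.4]
finger_gap: 0.0486
grip_force: 7.0
```

Request:
{"op": "servo_tool", "data": {"increments": [{"grip": 0.43,"x": 18,"y": -18,"z": -5,"roll": -2},{"grip": 0.43,"x": 18,"y": -19,"z": 0,"roll": -2},{"grip": 0.43,"x": 18,"y": -20,"z": 0,"roll": -2},{"grip": 0.43,"x": 18,"y": -20,"z": 0,"roll": -1},{"grip": 0.43,"x": 18,"y": -20,"z": 0,"roll": 0}]}}

```text
clock: 8.1
tcp_pos: [0.4503, 0.0502, 0.1488]
orientation: [-0.0, 0.737, 0.675, -0.0]
wrist_force: [0.1, -0.4, -0.9]
finger_gap: 0.0486
grip_force: 7.0
```

Request:
{"op": "servo_tool", "data": {"increments": [{"grip": 0.43,"x": 15,"y": -15,"z": 0,"roll": 0},{"grip": 0.43,"x": 8,"y": -8,"z": 0,"roll": 0},{"grip": 0.43,"x": 0,"y": 0,"z": 0,"roll": 0},{"grip": 0.43,"x": 0,"y": 0,"z": 0,"roll": 0},{"grip": 0.43,"x": 0,"y": 0,"z": 0,"roll": 0}]}}

```text
clock: 8.52
tcp_pos: [0.4316, 0.0738, 0.149]
orientation: [0.001, 0.738, 0.675, 0.0]
wrist_force: [-0.3, -0.5, -1.1]
finger_gap: 0.0491
grip_force: 7.0
```

Request:
{"op": "servo_tool", "data": {"increments": [{"grip": 0.43,"x": 0,"y": 0,"z": 0,"roll": 0},{"grip": 0.43,"x": 0,"y": 0,"z": 0,"roll": 0},{"grip": 0.43,"x": 0,"y": 0,"z": 0,"roll": 0},{"grip": 0.43,"x": 0,"y": 0,"z": 0,"roll": 0}]}}

```text
clock: 8.85
tcp_pos: [0.4308, 0.0739, 0.1486]
orientation: [-0.0, 0.738, 0.675, -0.0]
wrist_force: [0.6, -0.4, -0.9]
finger_gap: 0.049
grip_force: 7.0
```

```bash
python3 - <<'E'
from h import *
to([.4402,.1173,.045])
print((proj("wrist",[.4505,.2349,.086])*1.5).round(),(proj("side",[.4505,.2349,.086])).round())
a=cv2.resize(env.read_camera("wrist")[:,:,::-1],None,fx=.9,fy=.9); b=env.read_camera("side")[110:250,190:320,::-1]
b=cv2.resize(b,(320,345)); cv2.imwrite("pics/c6.png",np.hstack([a[:345],b]))
E
```

```text
tcp [0.4308 0.0739 0.1486] yaw 84.89 d [ 44.1   5.5 103.6] gap 0.04900487173100303 t 8.85 f [ 0.6 -0.4 -0.9] j [-0.01  0.09 -0.44  1.04 -0.    1.65]
[[396. -88.]] [[240. 159.]]
```

View pics/c6.png

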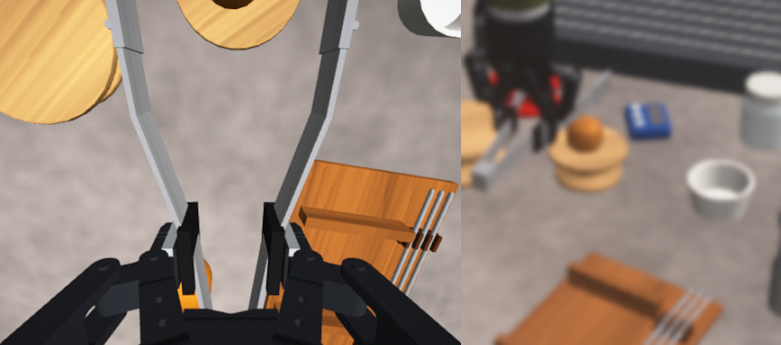

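The tongs sit symmetric and level with the roll ahead (stand edge at (237,50) in the crop). I'll refine the roll's position numerically by colour.

```bash
cat > roll.py <<'E'
from h import *
def seg(n,box):
    a,b,c,d=box; h=cv2.cvtColor(env.read_camera(n)[b:d,a:c],cv2.COLOR_RGB2HSV)
    m=cv2.inRange(h,(5,185,40),(17,255,255)); k,l,st,ce=cv2.connectedComponentsWithStats(m)
    i=1+np.argmax(st[1:,4]); x,y,w,hh,ar=st[i]
    return np.array([a+x+w/2-.5,b+y+hh/2-.5]),(w,hh,ar)
def find():
    A,sa=seg("scene",(280,170,335,215)); B,sb=seg("side",(220,140,265,185)); print(A,sa,B,sb)
    P=[]
    for n in("scene","side"):
        K,Rm,t,_=cal(n); P.append(K@np.c_[Rm,t])
    x=cv2.triangulatePoints(P[0],P[1],A,B).ravel(); return x[:3]/x[3]
E
python3 - <<'E'
from roll import *
x=find(); print("roll",x.round(4)); p=ray("wrist",[(u/.9,v/.9) for u,v in((237,50),(190,25),(285,25))],.045); print(p.round(4))
to([x[0]-.118*np.cos(np.radians(85)),x[1]-.118*np.sin(np.radians(85)),.045])
E
```

```text
Traceback (most recent call last):
  File "roll.py", line 8, in find
    A,sa=seg("scene",(280,170,335,215)); B,sb=seg("side",(220,140,265,185)); print(A,sa,B,sb)
                                              ~~~^^^^^^^^^^^^^^^^^^^^^^^^^^
  File "roll.py", line 5, in seg
    i=1+np.argmax(st[1:,4]); x,y,w,hh,ar=st[i]
        ~~~~~~~~~^^^^^^^^^^
ValueError: attempt to get argmax of an empty sequence
```

```bash
python3 - <<'E'
from roll import *
h=cv2.cvtColor(env.read_camera("side")[140:185,220:265],cv2.COLOR_RGB2HSV)
print(h[24,10:32].tolist()); print(h[40,::8].tolist())
E
sed -i 's/(5,185,40),(17/(5,150,40),(14/' roll.py
python3 - <<'E'
from roll import *
for n,b in(("scene",(280,170,335,215)),("side",(220,140,265,185))): print(seg(n,b))
x=find(); print("roll",x.round(4)); p=ray("wrist",[(u/.9,v/.9) for u,v in((237,50),(190,25),(285,25))],.045); print(p.round(4))
to([x[0]-.118*np.cos(np.radians(85)),x[1]-.118*np.sin(np.radians(85)),.045])
E
```

```text
[[16, 118, 212], [16, 120, 219], [15, 130, 189], [14, 143, 137], [13, 157, 107], [13, 168, 109], [13, 166, 121], [13, 173, 130], [13, 177, 141], [13, 178, 155], [13, 177, 167], [14, 179, 175], [13, 179, 182], [14, 179, 187], [14, 179, 189], [14, 181, 189], [14, 173, 192], [15, 152, 205], [15, 133, 220], [16, 124, 227], [16, 120, 226], [16, 117, 222]]
[[11, 33, 160], [13, 87, 146], [14, 127, 131], [14, 127, 151], [15, 121, 211], [11, 34, 148]]
(array([306., 198.]), (np.int32(15), np.int32(15), np.int32(64)))
(array([240.5, 164. ]), (np.int32(14), np.int32(13), np.int32(143)))
[303. 194.] (np.int32(9), np.int32(9), np.int32(25)) [240.5 164. ] (np.int32(14), np.int32(13), np.int32(144))
roll [0.4555 0.22   0.0773]
[[0.446  0.1807 0.045 ]
 [0.4092 0.2028 0.045 ]
 [0.4867 0.1959 0.045 ]]
tcp [0.4305 0.0743 0.1488] yaw 84.95 d [ 29.3  12.2 103.8] gap 0.04893725682707208 t 9.3 f [ 0.4  0.5 -1.3] j [-0.01  0.09 -0.44  1.04 -0.    1.65]
```

```bash
sed -i 's/(5,150,40)/(5,145,30)/' roll.py; python3 - <<'E'
from roll import *
print(ray("side",[(240.5,164)],.0655).round(4))
cv2.imwrite("pics/s.png",env.read_camera("scene")[:,:,::-1])
h=cv2.cvtColor(env.read_camera("scene"),cv2.COLOR_RGB2HSV)[185:212,290:325]
m=cv2.inRange(h,(5,145,30),(14,255,255)); print("\n".join("".join(".#"[v>0] for v in r) for r in m))
print(ray("scene",[(307.3,197.3),(307,198)],.0655).round(4))
E
```

```text
[[0.4506 0.2352 0.0655]]Traceback (most recent call last):
  File "<stdin>", line 5, in <module>
  File "<stdin>", line 5, in <genexpr>
  File "<stdin>", line 5, in <genexpr>
TypeError: string indices must be integers, not 'numpy.bool'
```

Request:
{"op": "servo_tool", "data": {"increments": [{"grip": 0.43,"x": 6,"y": 1,"z": 0,"roll": 0},{"grip": 0.43,"x": 12,"y": 1.5,"z": 0,"roll": 0},{"grip": 0.43,"x": 13,"y": 1.5,"z": 0,"roll": 0},{"grip": 0.43,"x": 9,"y": 1,"z": 0,"roll": 0},{"grip": 0.43,"x": 3.5,"y": 0.5,"z": 0,"roll": 0}]}}

```text
clock: 9.82
tcp_pos: [0.4401, 0.1184, 0.1488]
orientation: [0.0, 0.737, 0.676, 0.0]
wrist_force: [-0.4, 0.4, -1.9]
finger_gap: 0.0491
grip_force: 7.0
```

Request:
{"op": "servo_tool", "data": {"increments": [{"grip": 0.43,"x": 0,"y": 0,"z": 0,"roll": 0},{"grip": 0.43,"x": 0,"y": 0,"z": 0,"roll": 0},{"grip": 0.43,"x": 0,"y": 0,"z": 0,"roll": 0},{"grip": 0.43,"x": 0,"y": 0,"z": 0,"roll": 0},{"grip": 0.43,"x": 0,"y": 0,"z": 0,"roll": 0}]}}

```text
clock: 10.23
tcp_pos: [0.4397, 0.1168, 0.1488]
orientation: [0.0, 0.738, 0.675, -0.0]
wrist_force: [-0.2, 0.7, -0.4]
finger_gap: 0.049
grip_force: 7.0
```

```bash
python3 - <<'E'
from h import *
to([.4402,.1173,.045])
E
```

```text
tcp [0.4397 0.1168 0.1488] yaw 84.91 d [  0.6   0.4 103.8] gap 0.049028465063860986 t 10.2333 f [-0.2  0.7 -0.4] j [ 0.08  0.13 -0.4   1.04 -0.    1.74]
```

Request:
{"op": "servo_tool", "data": {"increments": [{"grip": 0.43,"x": 0,"y": 0,"z": 6,"roll": 0},{"grip": 0.43,"x": 0,"y": 0,"z": 12,"roll": 0},{"grip": 0.43,"x": 0,"y": 0,"z": 15,"roll": 0},{"grip": 0.43,"x": 0,"y": 0,"z": 15,"roll": 0},{"grip": 0.43,"x": 0,"y": 0,"z": 14,"roll": 0}]}}

```text
clock: 10.65
tcp_pos: [0.4396, 0.1169, 0.0857]
orientation: [0.0, 0.738, 0.675, -0.0]
wrist_force: [0.1, -0.3, -1.8]
finger_gap: 0.0486
grip_force: 7.0
```

Request:
{"op": "servo_tool", "data": {"increments": [{"grip": 0.43,"x": 0,"y": 0,"z": 13,"roll": 0},{"grip": 0.43,"x": 0,"y": 0,"z": 10,"roll": 0},{"grip": 0.43,"x": 0,"y": 0,"z": 6,"roll": 0},{"grip": 0.43,"x": 0,"y": 0,"z": 4,"roll": 0},{"grip": 0.43,"x": 0,"y": 0,"z": 0,"roll": 0}]}}

```text
clock: 11.07
tcp_pos: [0.4393, 0.117, 0.053]
orientation: [-0.0, 0.738, 0.675, -0.001]
wrist_force: [-0.0, -0.7, -0.2]
finger_gap: 0.0487
grip_force: 7.0
```

Request:
{"op": "servo_tool", "data": {"increments": [{"grip": 0.43,"x": 0,"y": 0,"z": 0,"roll": 0},{"grip": 0.43,"x": 0,"y": 0,"z": 0,"roll": 0},{"grip": 0.43,"x": 0,"y": 0,"z": 0,"roll": 0}]}}

```text
clock: 11.32
tcp_pos: [0.4404, 0.1172, 0.0544]
orientation: [0.0, 0.738, 0.675, 0.0]
wrist_force: [-0.5, 1.1, -1.5]
finger_gap: 0.0489
grip_force: 7.0
```

```bash
python3 - <<'E'
from h import *
to([.4402,.1173,.045])
a=env.read_camera("scene")[155:235,265:345,::-1]; b=env.read_camera("side")[130:210,200:280,::-1]
cv2.imwrite("pics/c7.png",np.hstack([cv2.resize(i,(400,400),interpolation=cv2.INTER_CUBIC) for i in(a,b)]))
q=env.get_state()["orientation"]
e=np.array([np.cos(np.radians(84.9)),np.sin(np.radians(84.9)),0]); l=np.array([-e[1],e[0],0]); t=env.get_state()["tcp_pos"]
for s in(1,-1):
  for x in(.096,.140):
    for z in(.009,.033):
      P=t+e*x+l*s*.0425+[0,0,z]; print(s,x,z,((proj("scene",P)-[265,155])*5).round(),((proj("side",P)-[200,130])*5).round()+[400,0])
E
```

```text
tcp [0.4404 0.1172 0.0544] yaw 84.94 d [ 0.1 -0.2  9.4] gap 0.04893915172991042 t 11.3167 f [-0.5  1.1 -1.5] j [ 0.08  0.22 -0.54  0.8  -0.    1.74]
1 0.096 0.009 [[177. 171.]] [[528. 177.]]
1 0.096 0.033 [[180. 138.]] [[527. 145.]]
1 0.14 0.009 [[250. 177.]] [[557. 142.]]
1 0.14 0.033 [[253. 144.]] [[556. 111.]]
-1 0.096 0.009 [[172. 252.]] [[650. 206.]]
-1 0.096 0.033 [[175. 217.]] [[650. 174.]]
-1 0.14 0.009 [[249. 258.]] [[677. 170.]]
-1 0.14 0.033 [[253. 223.]] [[677. 139.]]
```

View pics/c7.png

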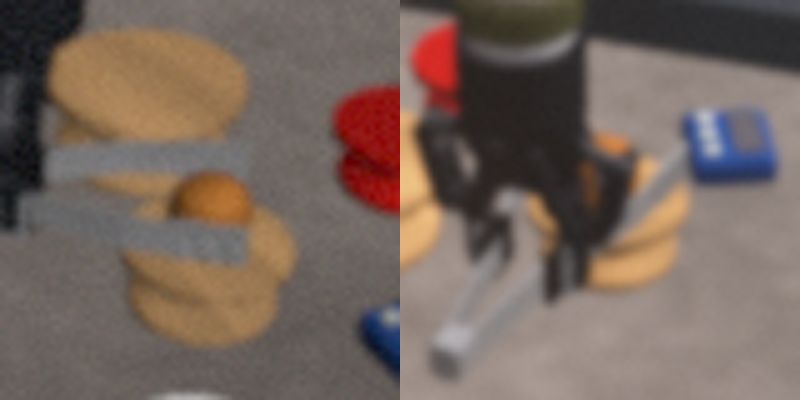

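Scene half: jaws span columns 175–250 either side of the roll at (212,197), so it is centred, and the tongs' height matches the prediction. I'll lower 8 mm and close gently.

Request:
{"op": "servo_tool", "data": {"increments": [{"grip": 0.43,"x": 0,"y": 0,"z": 3,"roll": 0},{"grip": 0.43,"x": 0,"y": 0,"z": 3,"roll": 0},{"grip": 0.43,"x": 0,"y": 0,"z": 2,"roll": 0},{"grip": 0.43,"x": 0,"y": 0,"z": 0,"roll": 0},{"grip": 0.43,"x": 0,"y": 0,"z": 0,"roll": 0}]}}

```text
clock: 11.83
tcp_pos: [0.4395, 0.1171, 0.0455]
orientation: [-0.0, 0.738, 0.675, -0.0]
wrist_force: [0.3, 1.2, -1.4]
finger_gap: 0.0489
grip_force: 7.0
```

Request:
{"op": "servo_tool", "data": {"increments": [{"grip": 0.45,"x": 0,"y": 0,"z": 0,"roll": 0},{"grip": 0.47,"x": 0,"y": 0,"z": 0,"roll": 0},{"grip": 0.49,"x": 0,"y": 0,"z": 0,"roll": 0},{"grip": 0.51,"x": 0,"y": 0,"z": 0,"roll": 0},{"grip": 0.53,"x": 0,"y": 0,"z": 0,"roll": 0}]}}

```text
clock: 12.25
tcp_pos: [0.4399, 0.1171, 0.0458]
orientation: [0.0, 0.738, 0.675, 0.0]
wrist_force: [-0.1, 0.6, -2.0]
finger_gap: 0.0403
grip_force: 9.2
```

Request:
{"op": "servo_tool", "data": {"increments": [{"grip": 0.55,"x": 0,"y": 0,"z": 0,"roll": 0},{"grip": 0.56,"x": 0,"y": 0,"z": 0,"roll": 0},{"grip": 0.57,"x": 0,"y": 0,"z": 0,"roll": 0},{"grip": 0.58,"x": 0,"y": 0,"z": 0,"roll": 0},{"grip": 0.58,"x": 0,"y": 0,"z": 0,"roll": 0}]}}

```text
clock: 12.67
tcp_pos: [0.4397, 0.1172, 0.0457]
orientation: [-0.0, 0.738, 0.675, -0.0]
wrist_force: [0.3, 0.9, -0.2]
finger_gap: 0.0364
grip_force: 9.9
```

Request:
{"op": "servo_tool", "data": {"increments": [{"grip": 0.6,"x": 0,"y": 0,"z": 0,"roll": 0},{"grip": 0.62,"x": 0,"y": 0,"z": 0,"roll": 0},{"grip": 0.64,"x": 0,"y": 0,"z": 0,"roll": 0},{"grip": 0.67,"x": 0,"y": 0,"z": 0,"roll": 0},{"grip": 0.7,"x": 0,"y": 0,"z": 0,"roll": 0}]}}

```text
clock: 13.08
tcp_pos: [0.4399, 0.1171, 0.0458]
orientation: [0.0, 0.738, 0.675, -0.0]
wrist_force: [0.0, -0.2, -0.2]
finger_gap: 0.0323
grip_force: 30.6
```

Request:
{"op": "servo_tool", "data": {"increments": [{"grip": 0.75,"x": 0,"y": 0,"z": 0,"roll": 0},{"grip": 0.8,"x": 0,"y": 0,"z": 0,"roll": 0},{"grip": 0.8,"x": 0,"y": 0,"z": 0,"roll": 0},{"grip": 0.8,"x": 0,"y": 0,"z": 0,"roll": 0},{"grip": 0.8,"x": 0,"y": 0,"z": 0,"roll": 0}]}}

```text
clock: 13.5
tcp_pos: [0.4398, 0.1171, 0.0458]
orientation: [0.0, 0.738, 0.675, -0.0]
wrist_force: [-0.1, -0.1, -1.4]
finger_gap: 0.0327
grip_force: 30.6
```

Stopped on the roll (33 mm gap, 30 N). Lift 100 mm.

Request:
{"op": "servo_tool", "data": {"increments": [{"grip": 0.8,"x": 0,"y": 0,"z": -2,"roll": 0},{"grip": 0.8,"x": 0,"y": 0,"z": -5,"roll": 0},{"grip": 0.8,"x": 0,"y": 0,"z": -8,"roll": 0},{"grip": 0.8,"x": 0,"y": 0,"z": -12,"roll": 0},{"grip": 0.8,"x": 0,"y": 0,"z": -14,"roll": 0}]}}

```text
clock: 13.92
tcp_pos: [0.4393, 0.1171, 0.0874]
orientation: [-0.0, 0.738, 0.675, -0.0]
wrist_force: [-0.1, 0.1, -2.3]
finger_gap: 0.0324
grip_force: 30.6
```

Request:
{"op": "servo_tool", "data": {"increments": [{"grip": 0.8,"x": 0,"y": 0,"z": -15,"roll": 0},{"grip": 0.8,"x": 0,"y": 0,"z": -15,"roll": 0},{"grip": 0.8,"x": 0,"y": 0,"z": -13,"roll": 0},{"grip": 0.8,"x": 0,"y": 0,"z": -10,"roll": 0},{"grip": 0.8,"x": 0,"y": 0,"z": -6,"roll": 0}]}}

```text
clock: 14.33
tcp_pos: [0.4406, 0.1172, 0.1476]
orientation: [0.001, 0.738, 0.675, 0.001]
wrist_force: [0.8, 0.7, -1.3]
finger_gap: 0.0327
grip_force: 30.6
```

Request:
{"op": "servo_tool", "data": {"increments": [{"grip": 0.8,"x": 0,"y": 0,"z": 0,"roll": 0},{"grip": 0.8,"x": 0,"y": 0,"z": 0,"roll": 0},{"grip": 0.8,"x": 0,"y": 0,"z": 0,"roll": 0},{"grip": 0.8,"x": 0,"y": 0,"z": 0,"roll": 0},{"grip": 0.8,"x": 0,"y": 0,"z": 0,"roll": 0}]}}

```text
clock: 14.75
tcp_pos: [0.4393, 0.1171, 0.145]
orientation: [-0.0, 0.738, 0.675, -0.001]
wrist_force: [0.6, 0.4, -1.6]
finger_gap: 0.0327
grip_force: 30.6
```

```bash
python3 - <<'E'
from h import *
to([.44,.1172,.1458]); 
def orange(n,b):
    A,B,C,D=b; h=cv2.cvtColor(env.read_camera(n)[B:D,A:C],cv2.COLOR_RGB2HSV); m=cv2.inRange(h,(5,145,30),(14,255,255))
    k,l,st,ce=cv2.connectedComponentsWithStats(m)
    print(n,[(ce[i]+[A,B]).round(1).tolist()+[int(st[i,4])] for i in range(1,k) if st[i,4]>10])
for n in("scene","side"): print((proj(n,[[.4505,.235,.0655],[.4505,.235,.1655]])).round(1).tolist())
orange("scene",(270,110,360,220)); orange("side",(215,90,300,190))
E
```

```text
tcp [0.4393 0.1171 0.145 ] yaw 84.95 d [ 0.2  0.7 -0.8] gap 0.03271776039260862 t 14.75 f [ 0.6  0.4 -1.6] j [ 0.08  0.13 -0.41  1.04 -0.    1.74]
[[307.5, 197.0], [310.5, 167.3]]
[[240.4, 164.0], [240.1, 136.9]]
scene [[300.3, 115.4, 231], [340.7, 116.2, 243], [307.9, 163.7, 35], [314.0, 167.6, 12]]
side [[243.6, 131.6, 27]]
```

The roll now shows at the raised position in both views, with no roll-coloured pixels left on the stand. Settle, then hand in.

Request:
{"op": "servo_tool", "data": {"increments": [{"grip": 0.8,"x": 0,"y": 0,"z": 0,"roll": 0},{"grip": 0.8,"x": 0,"y": 0,"z": 0,"roll": 0},{"grip": 0.8,"x": 0,"y": 0,"z": 0,"roll": 0},{"grip": 0.8,"x": 0,"y": 0,"z": 0,"roll": 0},{"grip": 0.8,"x": 0,"y": 0,"z": 0,"roll": 0}]}}

```text
clock: 15.27
tcp_pos: [0.4399, 0.1172, 0.1458]
orientation: [0.0, 0.738, 0.675, 0.0]
wrist_force: [-0.4, 0.1, -1.0]
finger_gap: 0.0327
grip_force: 30.6
```

```bash
python3 -c "
from workcell import env
s=env.get_state(); print(s['finger_gap'],s['tcp_pos'],s['wrist_force']); print(env.hand_in())"
```

```text
0.032730286561108615 [0.43985267 0.11716363 0.14578469] [-0.39240587  0.05735089 -0.98969828]
the job is handed in; nothing more can be done
None
```

I handed the job in at about 15 s: the clamp is open, the tongs are off the rack, and the roll is held in them 10 cm above its stand, though the hand-in returned no verdict.

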